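Put the gauge away and close up its case

TASK

Put the aluminium gauge block away: lay it flat, bores up, between the two yellow ribs in the open case, lengthwise along them. Then close the lid fully, and only after that turn the red catch all the way round so that it lies straight over the lid. Leave the other things where they are.

Things in the scene. Friction and masses are not known exactly. Their poses are not given: they have to be found in the camera images.
- gauge_block: The thing to put away: a loose light-grey aluminium block 32 x 78 x 22 mm (x, y, z), 0.26 kg, with five bores in its top. Origin: centre of its underside; y runs along its length, z up. It starts lying flat, bores up, on the trolley top, to the right of the case. Two tall fixed crimping machines (about 0.4 m high) stand behind that strip, their fronts from x = 0.53 on and y = -0.02 and lower: keep the hand clear of them.
- case: A fixed grey storage case with an open top, outside 140 mm (x, front to back) by 240 mm (y), walls 6 mm thick with the rim 58 mm above the trolley top. Origin: centre of its underside; -x is its front (towards the robot), z up. The lined floor is 8 mm above the origin. A divider (5 mm thick, top at 46 mm) along x splits it into two bays, each about 112 mm wide in y: the left one (+y) already holds the black plug, the right one (-y) has the two ribs.
- rib_channel (a point): Middle of the channel between the two yellow ribs, on the floor of the right bay; 12 mm to -x, 58 mm to -y and 8 mm above the case's origin; axes as the case's. The ribs run along the case's x, are 90 mm long, 8 mm wide and 6 mm high and stand 42 mm apart, so the block lies between them with its length along x, with 5 mm to spare on each side. The bay is 128 mm long in x.
- lid (a joint): Angle of the black lid about its hinge: 0 = shut, 1.57 = upright, 1.9 = end stop. It starts open, about upright. The hinge is stiff: the lid stays at whatever angle it is left (0.3 N m of friction, about 3 N at its front edge). The lid is a slab 140 mm (from hinge to front edge) x 240 mm x 10 mm; a grey pull tab 44 mm wide and 8 mm thick sticks out 14 mm from its front edge, 75 mm to -y of its middle.
- lid_hinge (a point): Middle of the hinge line: along the case's y, at the back (+x) rim, 70 mm behind and 58 mm above the case's origin, at the underside of the shut lid. Axes as the case's; it does not turn with the lid.
- lid_front (a point): Middle of the lid's front edge, on its outer face (the upper one when shut); turns with the lid.
- catch (a joint): Angle of the red swivel catch about an upright pivot: 0 = it points along the case's +y, clear of the lid; it grows clockwise seen from above to 1.571 = end stop, where it points along the case's +x, over the middle of the shut lid. It starts open, near 0 or below. It stays where it is left (0.06 N m of friction, about 1.2 N at its fin).
- catch_pivot (a point): On the catch's pivot axis, at the upper face of its flat arm; 90 mm to -x and 78 mm above the case's origin; axes as the case's, does not turn with the catch. The arm is 18 mm wide and 8 mm thick and reaches 68 mm from the pivot; its underside is 2 mm above the shut lid.
- catch_fin (a point): Centre of the catch's upright fin, 52 mm out from the pivot axis and 12 mm above the arm's upper face. The fin is 28 mm long along the arm, 10 mm thick and stands 24 mm above the arm; push it or pinch it. Turns with the catch.
- plug_part: Black round plug 32 x 64 x 28 mm, loose, lying in the left bay of the case; leave it there. Origin: centre of its underside.
- carton: Small brown card box 46 x 70 x 34 mm with a green-and-white label, loose on the trolley top; not needed, leave it. Origin: centre of its underside.
- pliers: Yellow-green pliers 184 x 61 x 16 mm, loose near the left edge of the trolley; not needed, leave them. Origin: centre of the underside.
Things that resemble listed ones, but are neither listed nor needed, are in the scene too. Of the things that look like the gauge_block, the largest one is meant.

How it is judged:
By the outcome, as a careful person would: the job done as asked, in the order asked, and still so for the second after the job is handed in, with the robot touching nothing.
It also fails if it takes over 69 s, if anything falls off the work surface, if the arm or the gripper's body presses on something with over 40 N, if the wrist force passes 120 N, or if a joint passes its speed limit or range.

ROBOT

A 7-joint arm with a two-finger parallel gripper is mounted at the origin on a cart in front of the work surface, level with it; the furniture and walls round the work are solid. World frame = base frame: x ahead of the robot, y to its left, z up, the work surface at z = 0. Lengths are in mm, angles in rad, forces in N, time in s.
With the tool pointing down it reaches from about 400 to 750 mm from the base axis. Payload 19.5 kg.
Tool frame: the origin (TCP) lies at the very end of the fingers, on their centre line; the grasp point (between the pads) lies 19 mm behind it; z points along the fingers, y is the line along which they close (so a half turn about z gives the same grasp; the last joint's range is limited). The gripper opens to 85 mm and grips with 20 to 120 N. Pads are 22 mm wide; open, the fingers measure 114 mm over their backs; the gripper's body (76 mm by 85 mm) begins 54 mm behind the grasp point. The pads swing forward as they close: fully open they stand 13 mm farther back than shut.
Start: joints at [-1.296, 0.707, -0.028, 1.485, 0.022, 0.951, -0.075], TCP at [179.114, 546.359, 194.368] pointing down, gripper open.
Joint ranges: [-2.71, 2.71], [-0.32, 2.16], [-1.57, 1.52], [0, 2.45], [-1.46, 4.6], [0, 2.02], [-2.83, 2.83]. Speed limits (rad/s): [1.89, 1.89, 2.57, 2.57, 3.01, 3.01, 3.01].

INTERFACE

Orientations are given as [roll, pitch, yaw] about the fixed x, y, z axes, in that order (R = Rz(yaw) Ry(pitch) Rx(roll)).
In Python, from plant import ctrl gives the robot as it stands. The module is installed in compiled form; this text tells all that it offers.
- The arm moves only by the tool move_arm, never from a script. Its argument "plan" is a list of rows, each an object of numbers: "x", "y", "z": the shift along the tool's x, y, z scaled (see below); "ax", "ay", "az": the turn, a rotation vector about the tool's x, y, z scaled (see below); "grip": the gripper command: -1 is fully open, 1 is shut, values between are in proportion. A call has 1 to 5 rows; each row is the pose to reach, as a shift and turn from the pose commanded when the call began, along the tool's axes at that moment; what a row does not reach only later rows make up. The controller multiplies each number of a shift by 20 cm and each number of a turn by 30 degrees. A row lasts 1/8 s, in which the tool goes at most 62.5 mm and 10.7 degrees, less where a joint would pass 70% of its speed; a pose out of reach is approached as far as the arm can. A call with a number of a shift or a turn outside -1 to 1 is refused whole. A call with a gripper value outside its range is refused whole. The fingers move at their own pace and stop on an object; the grip force is fixed at half the most. Time passes only in rows, so rows that repeat a pose let the fingers close. It gives the time, the measured TCP pose, the force, the opening and the grip force at its end, in the units of the state.
- ctrl.state(): the state, without advancing time (a new reading comes with each control period).
- ctrl.camera(name): name is "scene" or "top" or "wrist"; returns the picture (384x512x3 uint8, blue, green, red); there is no depth.
- ctrl.camera_model(name): a dict with "fx", "fy", "cx", "cy" (pixels), "eye" and "orientation" of the camera in the world. Camera axes: x right, y down, z forward; pixel columns grow to the right and rows downward; lengths in mm; the calibration is good to about 2 mm. A picture is of the moment at which its call begins: read the wrist's pose just before it. camera_model takes no time and is no camera call; for the wrist camera it gives the pose at the moment of the call.
- ctrl.hand_in(): hands the job in; it is judged then, once.
The state is a dict: "time": time; "joint_positions": joint angles; "joint_vel": joint speeds; "joint_efforts": joint torques, N m; "position": TCP position; "tool_rot": TCP orientation; "force": force on the tool from outside, world axes, zero at the start; "torque": the same for the moment, N m; "width": finger opening in mm; "gripper_force": force on a finger pad.
Only numpy, scipy, OpenCV 4.12 (cv2) and the standard library are available. Lean on these libraries where they do the work, as an engineer would, in place of code of your own. Each camera call takes 0.05 s, during which the arm holds its last target. There are 200 camera calls.

## Working session

There is one attempt and no reset: what is moved stays moved. The work goes in short steps, Python scripts to look and compute and a tool call to move; the robot and the scene stay as the last step left them, time stands still between calls to the robot, and variables do not carry over. Pictures are saved under pics/ and viewed, at most 10 in all, crops included, and the job is handed in when it is done.

Besides the shell and the picture viewer there is one more tool, called after "Request:" as a command line: name --argument value ..., lists and objects as JSON in quotes. move_arm: Moves the arm, as the interface text tells. Its arguments: {"type":"object","properties":{"plan":{"type":"array"}},"required":["plan"]}

```bash
mkdir -p pics; cat > h.py <<'E'
import numpy as np, cv2
from plant import ctrl
from scipy.spatial.transform import Rotation as R
def cam(n):
    m=ctrl.camera_model(n); return m, ctrl.camera(n)
def rot(m):
    o=np.array(m["orientation"],float)
    return o if o.shape==(3,3) else (R.from_euler('xyz',o).as_matrix() if o.size==3 else None)
def ray(m,u,v,z):
    d=rot(m)@np.array([(u-m["cx"])/m["fx"],(v-m["cy"])/m["fy"],1.]); e=np.array(m["eye"],float)
    return e+d*(z-e[2])/d[2]
def proj(m,p):
    q=rot(m).T@(np.array(p,float)-np.array(m["eye"],float)); return np.array([m["fx"]*q[0]/q[2]+m["cx"],m["fy"]*q[1]/q[2]+m["cy"]])
E
python3 - <<'E'
from h import *
ims=[]
for n in("scene","top"):
    m,i=cam(n); print(n,m); cv2.imwrite(f"pics/{n}0.png",i)
    cv2.imwrite(f"pics/{n}0b.png",cv2.resize(i,(800,600),interpolation=cv2.INTER_CUBIC))
print(ctrl.state())
E
```

```text
scene {'fx': 461.99466559322997, 'fy': 461.99466559322997, 'cx': 255.0538116580307, 'cy': 186.8173655236528, 'eye': array([  51.30922351, -635.23771632, 1005.09943025]), 'orientation': array([-2.4108638 ,  0.01954063, -0.63263011])}
top {'fx': 403.8836471656844, 'fy': 403.8836471656844, 'cx': 256.93665290785566, 'cy': 189.406499568702, 'eye': array([ 429.94228306,   46.3024738 , 1293.59453264]), 'orientation': array([-3.05334699,  0.02230618, -1.57942813])}
{'time': 0.1, 'joint_positions': array([-1.29570349,  0.70703517, -0.02761754,  1.48491569,  0.02199189,
        0.95090559, -0.07549885]), 'joint_vel': array([-0.00169019, -0.00075745, -0.00054775, -0.00167985,  0.00043308,
       -0.00149324, -0.00039643]), 'joint_efforts': array([ 2.10933846e-03, -8.84272027e+01,  1.23712376e+00, -2.36447293e+01,
        1.71615818e-02,  5.06556957e-03, -7.32468106e-05]), 'position': array([179.04151838, 546.14322787, 193.98604125]), 'tool_rot': array([-3.14063118e+00,  2.13813429e-05,  2.82479529e+00]), 'force': array([-0.45815157,  0.06149251, -0.18419281]), 'torque': array([ 0.0068876 ,  0.00664231, -0.00926875]), 'gripper_force': 0.0, 'width': 86.01447740743191}
```

View pics/scene0b.png

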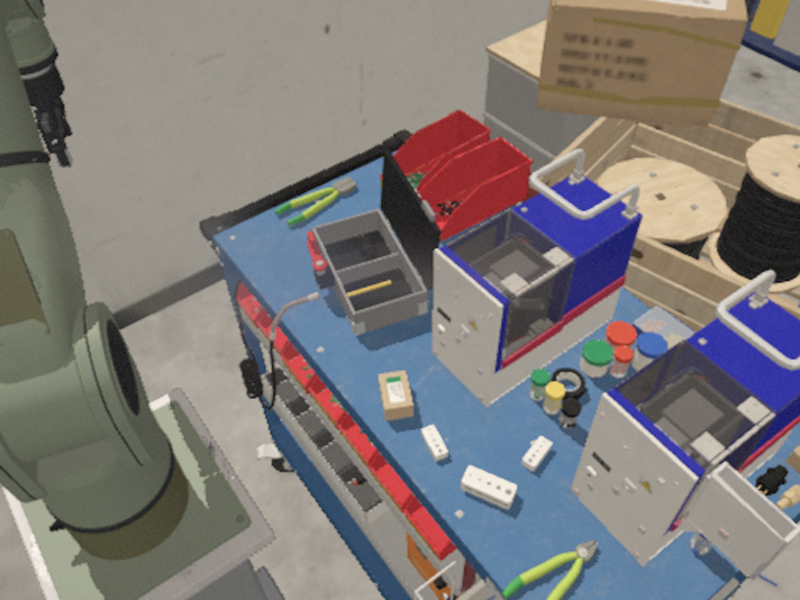

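View pics/top0b.png

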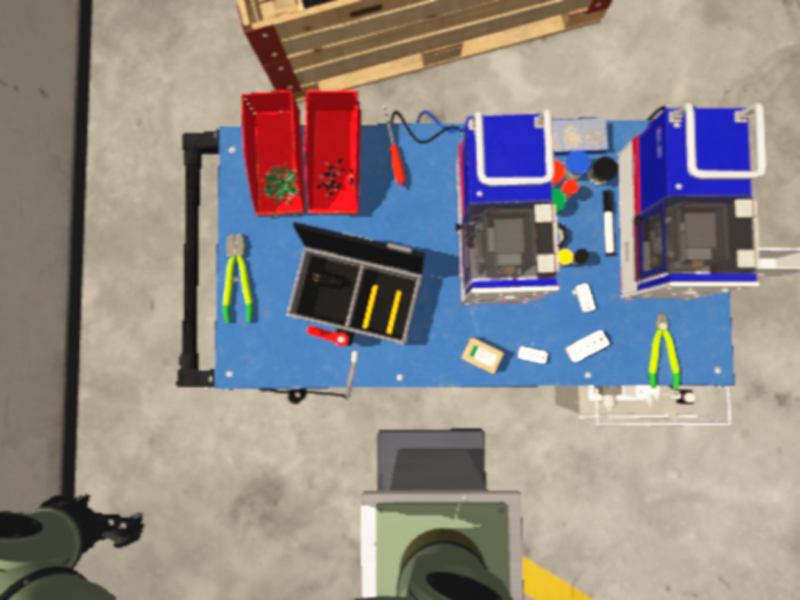

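Top view (800×600): three white bored blocks at (533,355), (588,346) and (585,297). The one at (588,346) looks clearly largest, so it should be the gauge block. The case is at (355,297) with its ribs at (372,308) and (396,312), the red catch at (328,336), the lid upright at (360,248). Next: measure them and make a confirming crop.

```bash
python3 - <<'E'
from h import *
i=cv2.imread("pics/top0.png"); s=cv2.imread("pics/scene0.png")
m=ctrl.camera_model("top"); ms=ctrl.camera_model("scene")
hsv=cv2.cvtColor(i,cv2.COLOR_BGR2HSV); hs=cv2.cvtColor(s,cv2.COLOR_BGR2HSV)
def blobs(mask,name,m,z,box,amin=15):
    M=np.zeros_like(mask); x0,y0,x1,y1=box; M[y0:y1,x0:x1]=mask[y0:y1,x0:x1]
    cs,_=cv2.findContours(M,cv2.RETR_EXTERNAL,cv2.CHAIN_APPROX_NONE)
    for c in cs:
        if cv2.contourArea(c)<amin: continue
        P=np.array([ray(m,u,v,z)[:2] for u,v in c[:,0]],np.float32)
        r=cv2.minAreaRect(P); b=cv2.boxPoints(r); e=[b[1]-b[0],b[2]-b[1]]; l=max(e,key=np.linalg.norm)
        print(name,"px",c[:,0].mean(0).round(),"c",np.round(r[0],1),"size",np.round(r[1],1),"dir",round(float(np.arctan2(l[1],l[0])),3))
white=cv2.inRange(hsv,(0,0,170),(180,60,255)); blobs(white,"white",m,22,(320,170,405,240))
w2=cv2.inRange(hs,(0,0,165),(180,60,255)); blobs(w2,"whiteS",ms,22,(255,265,365,335))
yel=cv2.inRange(hsv,(18,140,120),(32,255,255)); blobs(yel,"rib",m,14,(220,170,270,220))
red=cv2.inRange(hsv,(0,130,100),(8,255,255))|cv2.inRange(hsv,(172,130,100),(180,255,255)); blobs(red,"catch",m,78,(185,200,235,230),5)
blobs(cv2.inRange(hsv,(0,0,75),(180,60,190)),"case-ish",m,58,(180,150,275,222),30)
a=cv2.resize(i[145:235,180:280],None,fx=6,fy=6,interpolation=cv2.INTER_CUBIC)[:540]
b=cv2.resize(s[265:330,260:360],(600,390),interpolation=cv2.INTER_CUBIC)
t=cv2.resize(i[175:240,320:400],(600,488),interpolation=cv2.INTER_CUBIC)
cv2.imwrite("pics/a.png",cv2.resize(a,(800,600)) if 0 else a)
c=np.vstack([cv2.resize(t,(400,325)),cv2.resize(b,(400,260))]); d=cv2.resize(s[125:215,190:290],(400,360)); 
cv2.imwrite("pics/c.png",np.hstack([c,np.vstack([d,np.zeros((225,400,3),np.uint8)])]))
E
```

```text
white px [340. 227.] c [ 423.1 -185.5] size [58.5 26.5] dir 1.317
white px [375. 221.] c [ 439.2 -294.6] size [37.8 84.8] dir -1.085
white px [336. 186.] c [ 549.6 -183.4] size [ 24.  117.5] dir -1.504
white px [374. 190.] c [ 535.1 -290.9] size [57.5 34.9] dir 0.286
white px [400. 180.] c [ 567.7 -377.9] size [21.9 63.9] dir -0.039
white px [349. 172.] c [ 596.4 -217.6] size [31.6  9.6] dir 1.559
whiteS px [293. 329.] c [ 373.6 -308.6] size [10.3  9.5] dir 0.144
whiteS px [313. 309.] c [ 437.9 -299.1] size [35.6 79. ] dir -1.097
whiteS px [343. 288.] c [ 530.8 -300.1] size [59.5 27.6] dir 0.258
whiteS px [278. 282.] c [ 418.9 -194.6] size [59.2 25.3] dir 1.359
rib px [252. 200.] c [511.8  90.9] size [12.4 89.4] dir -0.253
rib px [236. 196.] c [523.4 139.8] size [12.4 91.9] dir -0.25
catch px [210. 214.] c [462.7 215.3] size [81.2 25.2] dir 1.397
case-ish px [227. 189.] c [543.3 166.9] size [242.6 143.9] dir 1.323
case-ish px [255. 158.] c [636.4  78.3] size [51.1 12.1] dir 1.311
```

View pics/c.png

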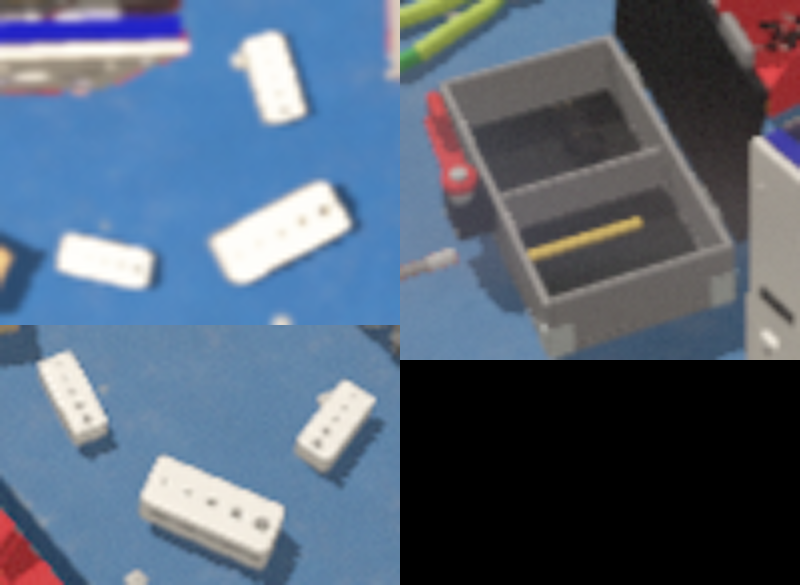

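View pics/a.png

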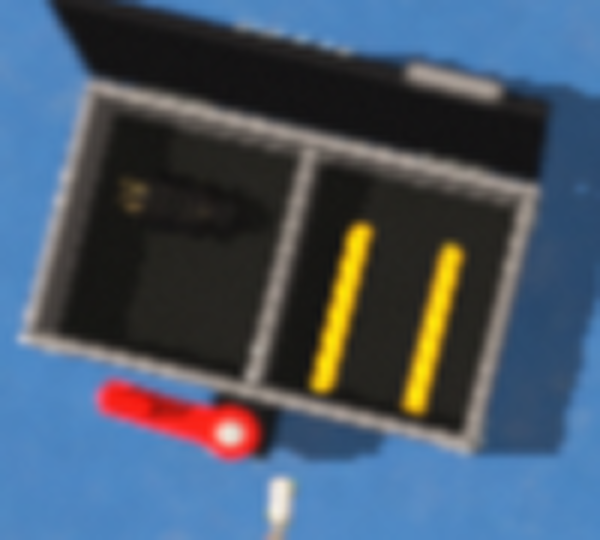

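The crops confirm it: the block at top-image pixel (375,221) has five bores and measures about 79×36 mm in the scene view, against about 59×26 mm for the other two. The ribs are 50 mm apart centre to centre (42+8), and the case outline is 243×144 mm; both match the sizes given.

```bash
cat >> h.py <<'E'
YAW=-0.2495; O=np.array([543.5,168.,0.])
def C(x,y,z): return O+R.from_euler('z',YAW).apply([x,y,z])
def goal(p,psi=None,tool=None,base=None):
    "numbers for move_arm from the present pose to p with the tool down at yaw psi"
    s=ctrl.state(); T=R.from_euler('xyz',s["tool_rot"]); b=s["position"] if base is None else np.array(base)
    d=T.inv().apply(np.array(p)-b)/200
    t=tool if tool is not None else R.from_euler('xyz',[np.pi,0,psi])
    r=np.degrees((T.inv()*t).as_rotvec())/30
    print("xyz",d.round(3),"turn",r.round(3))
def st():
    s=ctrl.state(); print(round(s["time"],2),"pos",s["position"].round(1),"rot",s["tool_rot"].round(3),"F",s["force"].round(1),"w",round(s["width"],1),"g",round(s["gripper_force"],1),"q",s["joint_positions"].round(2))
E
python3 - <<'E'
from h import *
print(C(-12,-58,8))
for p in ([290,390,200],[400,240,200],[440,60,200],[440,-120,200],[438.5,-296.5,150]): goal(p,2.05)
E
```

```text
[517.55023859 114.75894552   8.        ]
xyz [-0.77  -0.569 -0.03 ] turn [-2.00e-03  1.00e-03  1.48e+00]
xyz [-1.527 -1.11  -0.029] turn [-2.00e-03  1.00e-03  1.48e+00]
xyz [-1.997 -1.903 -0.028] turn [-2.00e-03  1.00e-03  1.48e+00]
xyz [-2.277 -2.759 -0.027] turn [-2.00e-03  1.00e-03  1.48e+00]
xyz [-2.545 -3.599  0.223] turn [-2.00e-03  1.00e-03  1.48e+00]
```

Request:
move_arm --plan '[{"x":-0.3,"y":-0.22,"z":-0.03,"grip":-0.3},{"x":-0.6,"y":-0.44,"z":-0.03,"grip":-0.3},{"x":-0.85,"y":-0.65,"z":-0.03,"grip":-0.3},{"x":-1,"y":-0.85,"z":-0.03,"grip":-0.3},{"x":-1,"y":-1,"z":-0.03,"grip":-0.3}]'

```text
$.plan[0]: bad value
```

Request:
move_arm --plan '[{"x":-0.25,"y":-0.2,"grip":-0.3},{"x":-0.45,"y":-0.4,"grip":-0.3},{"x":-0.6,"y":-0.6,"grip":-0.3},{"x":-0.8,"y":-0.8,"grip":-0.3},{"x":-0.9,"y":-1,"grip":-0.3}]'

```text
$.plan[0]: bad value
```

```bash
python3 - <<'E'
from h import *
st()
for p in ([440,-60,190],[440,-120,190],[438.5,-296.5,110]): goal(p,2.05)
E
```

```text
0.1 pos [179.  546.1 194. ] rot [-3.141  0.     2.825] F [-0.5  0.1 -0.2] w 86.0 g 0.0 q [-1.3   0.71 -0.03  1.48  0.02  0.95 -0.08]
xyz [-2.184 -2.473  0.022] turn [-2.00e-03  1.00e-03  1.48e+00]
xyz [-2.277 -2.758  0.023] turn [-2.00e-03  1.00e-03  1.48e+00]
xyz [-2.545 -3.599  0.423] turn [-2.00e-03  1.00e-03  1.48e+00]
```

Request:
move_arm --plan '[{"x":-0.3,"y":-0.22,"z":-0.03,"ax":0,"ay":0,"az":0,"grip":-0.3},{"x":-0.6,"y":-0.44,"z":-0.03,"ax":0,"ay":0,"az":0,"grip":-0.3},{"x":-0.85,"y":-0.65,"z":-0.03,"ax":0,"ay":0,"az":0,"grip":-0.3},{"x":-1,"y":-0.85,"z":-0.03,"ax":0,"ay":0,"az":0,"grip":-0.3},{"x":-1,"y":-1,"z":-0.03,"ax":0,"ay":0,"az":0,"grip":-0.3}]'

```text
time: 0.72
position: [308.1, 291.3, 200.2]
tool_rot: [-3.141, 0.001, 2.821]
force: [0.4, 0.8, -0.1]
width: 55.4
gripper_force: 0.0
```

```bash
python3 - <<'E'
from h import *
st()
for p in ([430,100,190],[440,-60,190],[440,-120,190],[438.5,-296.5,110]): goal(p,2.05)
E
```

```text
0.72 pos [308.1 291.3 200.2] rot [-3.141e+00  1.000e-03  2.821e+00] F [ 0.4  0.8 -0.1] w 55.4 g 0.0 q [-0.79  0.49 -0.07  1.99  0.06  0.67  0.35]
xyz [-0.879 -0.716  0.052] turn [-1.000e-03  1.000e-03  1.473e+00]
xyz [-1.179 -1.46   0.053] turn [-1.000e-03  1.000e-03  1.473e+00]
xyz [-1.273 -1.744  0.053] turn [-1.000e-03  1.000e-03  1.473e+00]
xyz [-1.543 -2.584  0.454] turn [-1.000e-03  1.000e-03  1.473e+00]
```

Request:
move_arm --plan '[{"x":-0.28,"y":-0.15,"z":0.05,"ax":0,"ay":0,"az":0.2,"grip":-0.3},{"x":-0.52,"y":-0.32,"z":0.05,"ax":0,"ay":0,"az":0.4,"grip":-0.3},{"x":-0.72,"y":-0.52,"z":0.05,"ax":0,"ay":0,"az":0.6,"grip":-0.3},{"x":-0.88,"y":-0.75,"z":0.05,"ax":0,"ay":0,"az":0.8,"grip":-0.3},{"x":-0.98,"y":-0.98,"z":0.05,"ax":0,"ay":0,"az":1.0,"grip":-0.3}]'

```text
time: 1.35
position: [432.5, 44.7, 190.2]
tool_rot: [-3.141, 0.0, 2.297]
force: [1.4, 0.2, 0.1]
width: 55.5
gripper_force: 0.0
```

```bash
python3 - <<'E'
from h import *
st()
for p in ([440,-160,190],[438.5,-296.5,110]): goal(p,2.05)
E
```

```text
1.35 pos [432.5  44.7 190.2] rot [-3.141  0.     2.297] F [1.4 0.2 0.1] w 55.5 g 0.0 q [-0.2   0.52  0.03  1.97 -0.03  0.65  0.58]
xyz [-0.79  -0.651  0.001] turn [-0.     0.     0.472]
xyz [-1.295 -1.11   0.402] turn [-0.     0.     0.472]
```

Request:
move_arm --plan '[{"x":-0.24,"y":-0.2,"z":0,"ax":0,"ay":0,"az":0.2,"grip":-0.3},{"x":-0.48,"y":-0.4,"z":0,"ax":0,"ay":0,"az":0.4,"grip":-0.3},{"x":-0.72,"y":-0.6,"z":0,"ax":0,"ay":0,"az":0.47,"grip":-0.3},{"x":-0.9,"y":-0.77,"z":0.1,"ax":0,"ay":0,"az":0.47,"grip":-0.3},{"x":-0.99,"y":-0.85,"z":0.2,"ax":0,"ay":0,"az":0.47,"grip":-0.3}]'

```text
time: 1.98
position: [436.8, -216.9, 149.7]
tool_rot: [-3.141, 0.001, 2.052]
force: [-0.3, 0.9, -0.5]
width: 55.3
gripper_force: 0.0
```

```bash
python3 - <<'E'
from h import *
st()
for p in ([438.5,-296.5,110],[438.5,-296.5,8]): goal(p,2.05)
E
```

```text
1.98 pos [ 436.8 -216.9  149.7] rot [-3.141e+00  1.000e-03  2.052e+00] F [-0.3  0.9 -0.5] w 55.3 g 0.0 q [ 0.37  0.65  0.05  1.86 -0.05  0.64  0.92]
xyz [-0.356 -0.177  0.199] turn [-0.001  0.001  0.004]
xyz [-0.356 -0.177  0.709] turn [-0.001  0.001  0.004]
```

Stop above the block and check its position with the wrist camera before descending.

Request:
move_arm --plan '[{"x":-0.2,"y":-0.1,"z":0,"ax":0,"ay":0,"az":0,"grip":-0.3},{"x":-0.356,"y":-0.177,"z":0.1,"ax":0,"ay":0,"az":0,"grip":-0.3},{"x":-0.356,"y":-0.177,"z":0.1,"ax":0,"ay":0,"az":0,"grip":-0.3}]'

```text
time: 2.35
position: [438.1, -295.7, 129.0]
tool_rot: [-3.14, -0.001, 2.052]
force: [0.6, 0.8, 0.4]
width: 55.7
gripper_force: 0.0
```

```bash
python3 - <<'E'
from h import *
st()
m,i=cam("wrist"); cv2.imwrite("pics/w1.png",i)
h=cv2.cvtColor(i,cv2.COLOR_BGR2HSV); M=cv2.inRange(h,(0,0,150),(180,60,255))
cs,_=cv2.findContours(M,cv2.RETR_EXTERNAL,cv2.CHAIN_APPROX_NONE)
for c in cs:
    if cv2.contourArea(c)<500: continue
    P=np.array([ray(m,u,v,22)[:2] for u,v in c[:,0]],np.float32); r=cv2.minAreaRect(P);b=cv2.boxPoints(r);l=max([b[1]-b[0],b[2]-b[1]],key=np.linalg.norm)
    print(c[:,0].mean(0).round(),np.round(r[0],1),np.round(r[1],1),np.arctan2(l[1],l[0]).round(3))
print(proj(m,[438.5,-296.5,22]))
E
```

```text
2.35 pos [ 438.1 -295.7  129. ] rot [-3.140e+00 -1.000e-03  2.052e+00] F [0.6 0.8 0.4] w 55.7 g 0.0 q [ 0.52  0.73  0.03  1.74 -0.03  0.68  1.04]
[333. 213.] [ 531.1 -290.5] [56.3 33.7] 0.257
[258. 176.] [ 439.  -294.8] [31.9 80.4] -1.095
[295.  72.] [ 422.  -188.6] [52.9 22.2] 1.336
[101. 165.] [ 272.3 -408.8] [512.3 180.6] 1.562
[27. 29.] [ 186.5 -265.4] [99.7 33.4] 1.048
[256.58729419 178.256922  ]
```

View pics/w1.png

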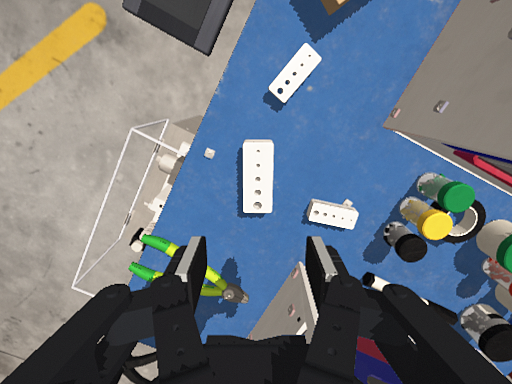

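The wrist view shows the block at (258,176), squared with the fingers and centred at about (439,-296), as measured earlier. The two small blocks at (295,72) and (333,213) are clear of the fingers.

Request:
move_arm --plan '[{"x":0,"y":0.004,"z":0.25,"ax":0,"ay":0,"az":0,"grip":-0.3},{"x":0,"y":0.004,"z":0.5,"ax":0,"ay":0,"az":0,"grip":-0.3},{"x":0,"y":0.004,"z":0.605,"ax":0,"ay":0,"az":0,"grip":-0.3},{"x":0,"y":0.004,"z":0.605,"ax":0,"ay":0,"az":0,"grip":-0.3},{"x":0,"y":0.004,"z":0.605,"ax":0,"ay":0,"az":0,"grip":0.5}]'

```text
time: 3.02
position: [440.7, -293.2, 10.7]
tool_rot: [3.141, 0.001, 2.056]
force: [0.6, -0.5, 0.6]
width: 38.6
gripper_force: 0.0
```

Request:
move_arm --plan '[{"x":0,"y":0,"z":0,"ax":0,"ay":0,"az":0,"grip":0.6},{"x":0,"y":0,"z":0,"ax":0,"ay":0,"az":0,"grip":0.6},{"x":0,"y":0,"z":0,"ax":0,"ay":0,"az":0,"grip":0.6}]'

```text
time: 3.4
position: [440.2, -293.4, 9.8]
tool_rot: [3.141, 0.0, 2.055]
force: [-0.0, -0.2, -0.9]
width: 17.1
gripper_force: 0.0
```

```bash
python3 - <<'E'
from h import *
st()
m,i=cam("wrist"); cv2.imwrite("pics/w2.png",i)
m,s=cam("scene"); p=proj(m,[439,-296,20]); u,v=p.astype(int); print(p)
c=cv2.resize(s[v-45:v+45,u-60:u+60],(512,384),interpolation=cv2.INTER_CUBIC)
cv2.imwrite("pics/w2.png",cv2.resize(np.hstack([i,c]),(800,300)))
E
```

```text
3.4 pos [ 440.2 -293.4    9.8] rot [3.141 0.    2.055] F [-0.  -0.2 -0.9] w 17.1 g 0.0 q [ 0.52  0.93  0.01  1.82 -0.03  0.39  1.04]
[311.88713894 308.62994867]
```

View pics/w2.png

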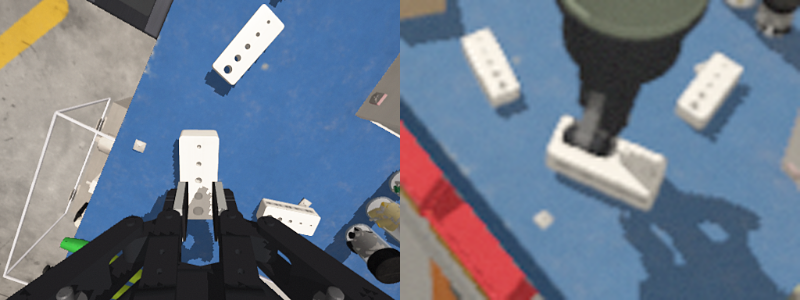

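```bash
python3 - <<'E'
from h import *
m,i=cam("wrist"); s=ctrl.state(); T=R.from_euler('xyz',s["tool_rot"])
print(m); print("eye in tool",T.inv().apply(np.array(m["eye"])-s["position"]))
for z in (0,-10,-20,-30,-40,-60):
  print(z,[proj(m,s["position"]+T.apply([0,y,z])).round(0) for y in(-8.5,8.5)])
cv2.imwrite("pics/w3.png",cv2.resize(i[150:350,160:360],(600,600),interpolation=cv2.INTER_CUBIC))
E
```

```text
{'fx': 281.1288833026585, 'fy': 281.1288833026585, 'cx': 255.77545442642955, 'cy': 190.10749262779953, 'eye': array([ 401.23144443, -221.04033159,  189.49193241]), 'orientation': array([2.81731459e+00, 1.50053582e-05, 4.84726542e-01])}
eye in tool [  82.04744685   -0.67731054 -179.98890603]
0 [array([245., 219.]), array([269., 219.])]
-10 [array([244., 226.]), array([269., 226.])]
-20 [array([243., 233.]), array([270., 233.])]
-30 [array([243., 240.]), array([271., 240.])]
-40 [array([242., 249.]), array([272., 249.])]
-60 [array([240., 270.]), array([274., 270.])]
```

View pics/w3.png

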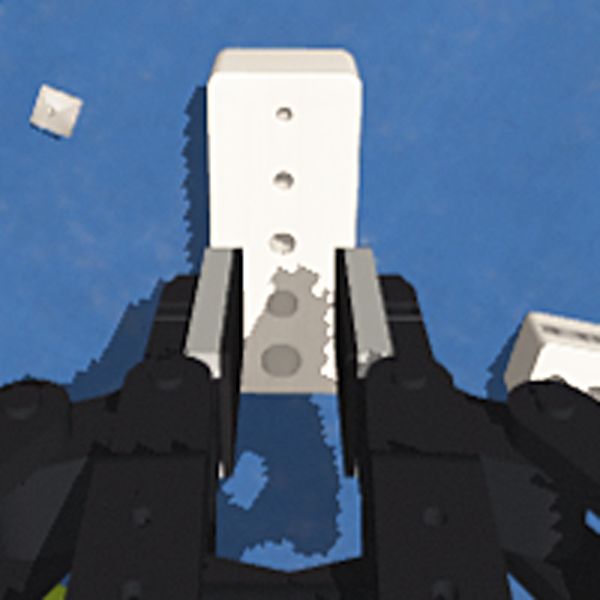

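Both pads shut above the block's top: the real fingertips stand higher than the reported TCP. I'll reopen and go lower in small steps, watching the force.

Request:
move_arm --plan '[{"x":0,"y":0,"z":0,"ax":0,"ay":0,"az":0,"grip":-0.3},{"x":0,"y":0,"z":0,"ax":0,"ay":0,"az":0,"grip":-0.3},{"x":0,"y":0.01,"z":0.02,"ax":0,"ay":0,"az":0,"grip":-0.3},{"x":0,"y":0.01,"z":0.04,"ax":0,"ay":0,"az":0,"grip":-0.3},{"x":0,"y":0.01,"z":0.04,"ax":0,"ay":0,"az":0,"grip":-0.3}]'

```text
time: 4.18
position: [441.6, -292.3, 1.0]
tool_rot: [-3.141, -0.0, 2.055]
force: [-0.3, -0.2, -0.3]
width: 55.3
gripper_force: 0.0
```

```bash
python3 - <<'E'
from h import *
st(); goal([438.5,-296.3,0],2.047)
m,i=cam("scene"); cv2.imwrite("pics/s4.png",i)
u,v=proj(m,[439,-296,20]).astype(int)
s=ctrl.state()
for z in(0,10,20,30,40,50): print(z,(proj(m,[*s["position"][:2],z])-[u-60,v-45])*6.6667)
cv2.imwrite("pics/s4.png",cv2.resize(i[v-45:v+45,u-60:u+60],(800,600),interpolation=cv2.INTER_CUBIC))
E
```

```text
4.17 pos [ 441.6 -292.3    1. ] rot [-3.141 -0.     2.055] F [-0.3 -0.2 -0.3] w 55.3 g 0.0 q [ 0.52  0.95  0.01  1.82 -0.03  0.37  1.04]
xyz [-0.01  -0.023  0.005] turn [-0.001 -0.001  0.015]
0 [400.68832848 319.14543738]
10 [402.71110936 305.79067505]
20 [404.76202978 292.25013049]
30 [406.84168102 278.51989983]
40 [408.95067109 264.59596905]
50 [411.08962522 250.47421008]
```

View pics/s4.png

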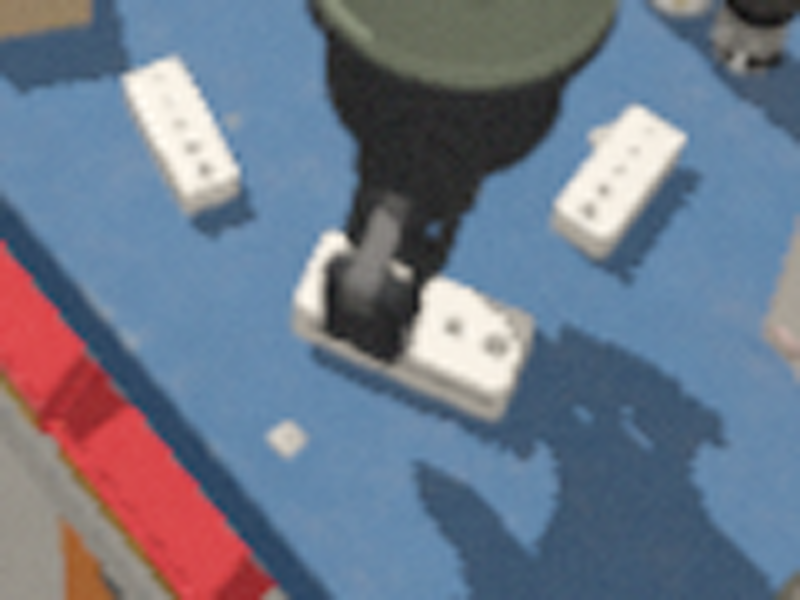

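Request:
move_arm --plan '[{"x":-0.01,"y":-0.02,"z":0.02,"ax":0,"ay":0,"az":0.015,"grip":-0.3},{"x":-0.01,"y":-0.02,"z":0.04,"ax":0,"ay":0,"az":0.015,"grip":-0.3},{"x":-0.01,"y":-0.02,"z":0.05,"ax":0,"ay":0,"az":0.015,"grip":-0.3}]'

```text
time: 4.6
position: [439.1, -296.0, -8.9]
tool_rot: [-3.141, -0.0, 2.047]
force: [0.5, -0.3, -0.6]
width: 55.5
gripper_force: 0.0
```

```bash
python3 - <<'E'
from h import *
st(); goal([438.5,-296.3,-10],2.047)
m,i=cam("wrist"); cv2.imwrite("pics/w5.png",i); s=ctrl.state(); T=R.from_euler('xyz',s["tool_rot"])
# tip corners: grey pad strips near the expected place
h=cv2.cvtColor(i,cv2.COLOR_BGR2HSV)
for z in (0,-20,-40): print(z,[proj(m,s["position"]+T.apply([11,y,z])).round(0) for y in(-27.5,27.5)])
for v in range(200,275,5):
  r=i[v,170:345].mean(1).astype(int); print(v,''.join('#' if k<60 else '.' if k<150 else 'o' if k<200 else ' ' for k in r))
E
```

```text
4.6 pos [ 439.1 -296.    -8.9] rot [-3.141 -0.     2.047] F [ 0.5 -0.3 -0.6] w 55.5 g 0.0 q [ 0.53  0.97  0.01  1.82 -0.03  0.35  1.04]
xyz [ 0.    -0.003  0.006] turn [-0. -0.  0.]
0 [array([217., 205.]), array([297., 205.])]
-20 [array([213., 216.]), array([301., 216.])]
-40 [array([207., 231.]), array([307., 231.])]
200 .oooooooo...........................................#.....#.                                                        ...........................................................
205 ....................................................#.....##                                                       o...........................................................
210 ..........................................................##                                                       o...........................................................
215 ..........................................................##                                                       o...........................................................
220 ...................................................#...
[... 1220 characters left out ...]
o.oo.ooo.#############......................##                                                    o.##.#..##.............#############.oo.o..ooo.#########......
260 .#########..oo....ooo.###############......................##o                      .......                     o.##.....##............###############..oo.o...oo.##########...
265 ########.oo...o..oo.#################...................#..##.                    o      o...                o.oo.##.....#.............#################..o.o....oo.###########
270 ######.oo....o.oo.##################.................##....##.                                            o.ooooo........##.............##################..oo......oo.########
```

Wrist image: tip edges at (206,238) and (307,238), which puts the real tips about 43 mm behind the reported TCP. I'll lower further under force and image checks.

Request:
move_arm --plan '[{"x":0,"y":-0.003,"z":0.04,"ax":0,"ay":0,"az":0,"grip":-0.3},{"x":0,"y":-0.003,"z":0.08,"ax":0,"ay":0,"az":0,"grip":-0.3},{"x":0,"y":-0.003,"z":0.09,"ax":0,"ay":0,"az":0,"grip":-0.3}]'

```text
time: 5.03
position: [438.4, -296.1, -27.3]
tool_rot: [-3.141, -0.001, 2.047]
force: [-0.3, -0.3, -0.8]
width: 55.5
gripper_force: 0.0
```

```bash
python3 - <<'E'
from h import *
st(); goal([438.5,-296.3,-33],2.047)
m,i=cam("wrist"); s=ctrl.state()
m2,j=cam("scene"); u,v=proj(m2,[439,-296,20]).astype(int)
a=cv2.resize(i[150:300,156:356],(400,300),interpolation=cv2.INTER_CUBIC); b=cv2.resize(j[v-45:v+45,u-60:u+60],(400,300),interpolation=cv2.INTER_CUBIC)
cv2.imwrite("pics/w6.png",np.hstack([a,b]))
E
```

```text
5.03 pos [ 438.4 -296.1  -27.3] rot [-3.141e+00 -1.000e-03  2.047e+00] F [-0.3 -0.3 -0.8] w 55.5 g 0.0 q [ 0.53  1.    0.01  1.83 -0.03  0.32  1.04]
xyz [-0.001  0.     0.029] turn [-0.001 -0.001  0.001]
```

View pics/w6.png

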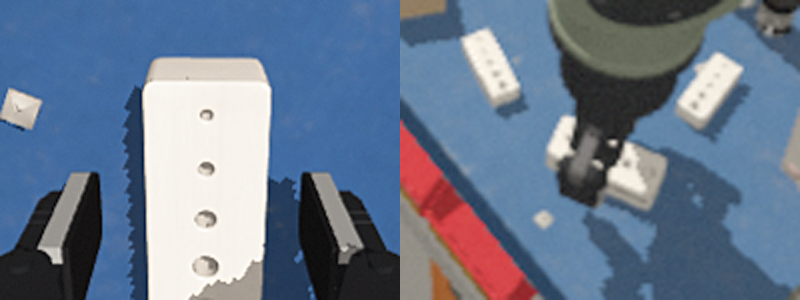

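The wrist view shows the pads straddling the block evenly (inner edges at 100 and 300, block at 143–271), still free of force at reported z = -27, so the offset is real.

Request:
move_arm --plan '[{"x":0,"y":0,"z":0.029,"ax":0,"ay":0,"az":0,"grip":-0.3},{"x":0,"y":0,"z":0.029,"ax":0,"ay":0,"az":0,"grip":0.2},{"x":0,"y":0,"z":0.029,"ax":0,"ay":0,"az":0,"grip":0.8},{"x":0,"y":0,"z":0.029,"ax":0,"ay":0,"az":0,"grip":0.8},{"x":0,"y":0,"z":0.029,"ax":0,"ay":0,"az":0,"grip":0.8}]'

```text
time: 5.75
position: [438.6, -296.3, -32.2]
tool_rot: [-3.142, 0.0, 2.047]
force: [-1.8, 0.7, 4.4]
width: 30.6
gripper_force: 60.5
```

Request:
move_arm --plan '[{"x":0,"y":0,"z":-0.15,"ax":0,"ay":0,"az":0,"grip":0.8},{"x":0,"y":0,"z":-0.45,"ax":0,"ay":0,"az":0,"grip":0.8},{"x":0,"y":0,"z":-0.7,"ax":0,"ay":0,"az":0,"grip":0.8},{"x":0.2,"y":0.1,"z":-0.8,"ax":0,"ay":0,"az":0,"grip":0.8},{"x":0.4,"y":0.2,"z":-0.8,"ax":0,"ay":0,"az":0,"grip":0.8}]'

```text
time: 6.38
position: [437.9, -206.1, 128.9]
tool_rot: [3.14, 0.002, 2.046]
force: [2.2, 0.7, -2.6]
width: 30.5
gripper_force: 60.4
```

```bash
python3 - <<'E'
from h import *
st()
for p in ([435,-60,130],[440,60,130],[517.5,114.8,130]): goal(p,2.892)
E
```

```text
6.38 pos [ 437.9 -206.1  128.9] rot [3.140e+00 2.000e-03 2.046e+00] F [ 2.2  0.7 -2.6] w 30.5 g 60.4 q [ 0.35  0.68  0.05  1.9  -0.06  0.56  0.91]
xyz [ 0.656  0.322 -0.006] turn [ 0.002  0.005 -1.615]
xyz [ 1.178  0.618 -0.007] turn [ 0.002  0.005 -1.615]
xyz [ 1.244  1.088 -0.006] turn [ 0.002  0.005 -1.615]
```

Request:
move_arm --plan '[{"x":0.22,"y":0.11,"z":0,"ax":0,"ay":0,"az":-0.2,"grip":0.8},{"x":0.44,"y":0.22,"z":0,"ax":0,"ay":0,"az":-0.4,"grip":0.8},{"x":0.66,"y":0.33,"z":0,"ax":0,"ay":0,"az":-0.6,"grip":0.8},{"x":0.88,"y":0.46,"z":0,"ax":0,"ay":0,"az":-0.8,"grip":0.8},{"x":1.0,"y":0.53,"z":0,"ax":0,"ay":0,"az":-1.0,"grip":0.8}]'

```text
time: 7.0
position: [439.9, 22.0, 127.6]
tool_rot: [3.141, -0.0, 2.577]
force: [1.1, -0.5, -2.2]
width: 31.0
gripper_force: 60.3
```

```bash
python3 - <<'E'
from h import *
st()
for p in ([450,80,130],[517.5,114.8,130]): goal(p,2.892)
E
```

```text
7.0 pos [439.9  22.  127.6] rot [ 3.141 -0.     2.577] F [ 1.1 -0.5 -2.2] w 31.0 g 60.3 q [-0.11  0.63 -0.03  2.04  0.03  0.47  0.85]
xyz [ 0.113  0.272 -0.012] turn [ 0.001 -0.    -0.602]
xyz [-0.079  0.6   -0.012] turn [ 0.001 -0.    -0.602]
```

Request:
move_arm --plan '[{"x":0.11,"y":0.2,"z":0,"ax":0,"ay":0,"az":-0.2,"grip":0.8},{"x":0.1,"y":0.35,"z":0,"ax":0,"ay":0,"az":-0.4,"grip":0.8},{"x":0,"y":0.48,"z":0,"ax":0,"ay":0,"az":-0.6,"grip":0.8},{"x":-0.079,"y":0.6,"z":0,"ax":0,"ay":0,"az":-0.6,"grip":0.8},{"x":-0.079,"y":0.6,"z":0,"ax":0,"ay":0,"az":-0.6,"grip":0.8}]'

```text
time: 7.62
position: [519.0, 112.6, 127.1]
tool_rot: [3.141, 0.0, 2.885]
force: [-0.2, -0.3, -2.6]
width: 30.5
gripper_force: 60.3
```

```bash
python3 - <<'E'
from h import *
st()
for z in (60,-15,-22): goal([517.5,114.8,z],2.892)
m,i=cam("wrist"); cv2.imwrite("pics/w7.png",i); h=cv2.cvtColor(i,cv2.COLOR_BGR2HSV)
M=cv2.inRange(h,(18,140,100),(32,255,255)); cs,_=cv2.findContours(M,cv2.RETR_EXTERNAL,cv2.CHAIN_APPROX_NONE)
for c in cs:
    if cv2.contourArea(c)<60: continue
    P=np.array([ray(m,u,v,14)[:2] for u,v in c[:,0]],np.float32); r=cv2.minAreaRect(P);b=cv2.boxPoints(r);l=max([b[1]-b[0],b[2]-b[1]],key=np.linalg.norm)
    print(c[:,0].mean(0).round(),np.round(r[0],1),np.round(r[1],1),np.arctan2(l[1],l[0]).round(3))
E
```

```text
7.62 pos [519.  112.6 127.1] rot [3.141 0.    2.885] F [-0.2 -0.3 -2.6] w 30.5 g 60.3 q [-0.22  0.73 -0.1   1.73  0.1   0.68  0.94]
xyz [0.01  0.009 0.336] turn [ 0.001  0.    -0.013]
xyz [0.01  0.009 0.711] turn [ 0.001  0.    -0.013]
xyz [0.01  0.009 0.746] turn [ 0.001  0.    -0.013]
[479. 282.] [719.6 344.8] [23.5 70.4] -1.505
[282. 157.] [506.8 143.7] [ 8.9 54.9] -0.251
[235. 156.] [492.6  96.1] [ 8.9 51.5] -0.249
```

Request:
move_arm --plan '[{"x":0.01,"y":0.011,"z":0,"ax":0,"ay":0,"az":-0.013,"grip":0.8},{"x":0.01,"y":0.011,"z":0.25,"ax":0,"ay":0,"az":-0.013,"grip":0.8},{"x":0.01,"y":0.011,"z":0.5,"ax":0,"ay":0,"az":-0.013,"grip":0.8},{"x":0.01,"y":0.011,"z":0.65,"ax":0,"ay":0,"az":-0.013,"grip":0.8},{"x":0.01,"y":0.011,"z":0.65,"ax":0,"ay":0,"az":-0.013,"grip":0.8}]'

```text
time: 8.3
position: [515.3, 114.3, -3.5]
tool_rot: [-3.14, -0.003, 2.892]
force: [0.5, 0.4, -2.3]
width: 30.3
gripper_force: 60.2
```

```bash
python3 - <<'E'
from h import *
st()
for z in (-15,-23,-24): goal([517.5,115.2,z],2.892)
E
```

```text
8.3 pos [515.3 114.3  -3.5] rot [-3.140e+00 -3.000e-03  2.892e+00] F [ 0.5  0.4 -2.3] w 30.3 g 60.2 q [-0.25  0.95 -0.06  1.82  0.14  0.37  0.91]
xyz [-0.01   0.007  0.057] turn [-0.003 -0.005  0.   ]
xyz [-0.01   0.007  0.097] turn [-0.003 -0.005  0.   ]
xyz [-0.01   0.007  0.102] turn [-0.003 -0.005  0.   ]
```

Request:
move_arm --plan '[{"x":-0.01,"y":0.006,"z":0.04,"ax":0,"ay":0,"az":0,"grip":0.8},{"x":-0.01,"y":0.006,"z":0.08,"ax":0,"ay":0,"az":0,"grip":0.8},{"x":-0.01,"y":0.006,"z":0.096,"ax":0,"ay":0,"az":0,"grip":0.8},{"x":-0.01,"y":0.006,"z":0.096,"ax":0,"ay":0,"az":0,"grip":0.8}]'

```text
time: 8.8
position: [518.9, 115.2, -21.5]
tool_rot: [-3.141, -0.0, 2.892]
force: [-0.0, -0.2, -2.5]
width: 30.7
gripper_force: 60.3
```

Request:
move_arm --plan '[{"x":0,"y":0,"z":0.008,"ax":0,"ay":0,"az":0,"grip":0.8},{"x":0,"y":0,"z":0.015,"ax":0,"ay":0,"az":0,"grip":0.8},{"x":0,"y":0,"z":0.015,"ax":0,"ay":0,"az":0,"grip":0.8}]'

```text
time: 9.18
position: [519.2, 115.2, -23.6]
tool_rot: [3.141, 0.001, 2.892]
force: [-4.6, 0.4, 21.3]
width: 30.6
gripper_force: 74.3
```

Request:
move_arm --plan '[{"x":0,"y":0,"z":0.005,"ax":0,"ay":0,"az":0,"grip":0.8},{"x":0,"y":0,"z":0.005,"ax":0,"ay":0,"az":0,"grip":-0.1},{"x":0,"y":0,"z":0.005,"ax":0,"ay":0,"az":0,"grip":-0.1},{"x":0,"y":0,"z":-0.1,"ax":0,"ay":0,"az":0,"grip":-0.1},{"x":0,"y":0,"z":-0.4,"ax":0,"ay":0,"az":0,"grip":-0.1}]'

```text
time: 9.8
position: [517.7, 115.0, 54.6]
tool_rot: [-3.14, -0.004, 2.892]
force: [0.2, 0.4, 0.5]
width: 47.0
gripper_force: 0.0
```

Request:
move_arm --plan '[{"x":0.1,"y":0,"z":-0.25,"ax":0,"ay":0,"az":0,"grip":-0.1},{"x":0.3,"y":0,"z":-0.4,"ax":0,"ay":0,"az":0,"grip":0.6},{"x":0.3,"y":0,"z":-0.4,"ax":0,"ay":0,"az":0,"grip":1},{"x":0.3,"y":0,"z":-0.4,"ax":0,"ay":0,"az":0,"grip":1}]'

```text
time: 10.3
position: [461.3, 129.9, 135.2]
tool_rot: [-3.141, 0.0, 2.892]
force: [1.5, -0.6, -0.3]
width: -0.0
gripper_force: 0.0
```

```bash
python3 - <<'E'
from h import *
st()
m,i=cam("wrist"); cv2.imwrite("pics/w8.png",i)
m2,t=cam("top"); cv2.imwrite("pics/t8.png",t); m3,s=cam("scene"); cv2.imwrite("pics/s8.png",s)
h=cv2.cvtColor(i,cv2.COLOR_BGR2HSV)
def B(mask,z,nm,a):
  for c in cv2.findContours(mask,cv2.RETR_EXTERNAL,cv2.CHAIN_APPROX_NONE)[0]:
    if cv2.contourArea(c)<a: continue
    P=np.array([ray(m,u,v,z)[:2] for u,v in c[:,0]],np.float32); r=cv2.minAreaRect(P);b=cv2.boxPoints(r);l=max([b[1]-b[0],b[2]-b[1]],key=np.linalg.norm)
    print(nm,c[:,0].mean(0).round(),np.round(r[0],1),np.round(r[1],1),np.arctan2(l[1],l[0]).round(3))
B(cv2.inRange(h,(18,140,100),(32,255,255)),14,"rib",60); B(cv2.inRange(h,(0,0,190),(180,50,255)),30,"blk",400)
# lid top edge from scene/top for lid angle
for th in (1.3,1.4,1.5,1.57,1.65,1.75):
  print(th,[ (proj(mm,C(70-140*np.cos(th)+(10*np.sin(th)),y,58+140*np.sin(th)+10*np.cos(th)))).round(0) for mm in (m2,m3) for y in (-120,120)])
a=cv2.resize(s[80:230,170:300],(400,460),interpolation=cv2.INTER_CUBIC); b=cv2.resize(i,(400,300)); b=np.vstack([b,np.zeros((160,400,3),np.uint8)])
cv2.imwrite("pics/v8.png",np.hstack([a,b]))
E
```

```text
10.3 pos [461.3 129.9 135.2] rot [-3.141  0.     2.892] F [ 1.5 -0.6 -0.3] w -0.0 g 0.0 q [-0.29  0.66 -0.09  1.9   0.1   0.58  0.88]
rib [453. 320.] [720.5 337.8] [27.6 81.8] -1.514
rib [277. 217.] [519.7 140.5] [ 8.9 63.8] -0.252
rib [234. 217.] [507.4  92.1] [ 8.2 64. ] -0.27
rib [505. 212.] [579.4 399. ] [94.6  7.8] 0.187
blk [ 49. 323.] [ 570.6 -157.5] [ 98.7 273. ] -1.2
blk [306. 206.] [545.4 174.6] [263.1 121.4] 1.321
blk [ 44. 192.] [420.4 -94.5] [39.8 25.1] 1.105
blk [225.  54.] [362.  140.4] [471.  125.5] 1.321
1.3 [array([267., 179.]), array([183., 159.]), array([264., 152.]), array([231.,  98.])]
1.4 [array([269., 174.]), array([184., 154.]), array([269., 150.]), array([236.,  96.])]
1.5 [array([270., 169.]), array([185., 149.]), array([274., 148.]), array([240.,  95.])]
1.57 [array([271., 166.]), array([186., 146.]), array([277., 147.]), array([244.,  94.])]
1.65 [array([272., 162.]), array([187., 142.]), array([281., 146.]), array([247.,  94.])]
1.75 [array([273., 157.]), array([189., 137.]), array([286., 146.]), array([252.,  93.])]
```

```bash
python3 - <<'E'
from h import *
t=cv2.imread("pics/t8.png"); s=cv2.imread("pics/s8.png")
for n,i,zz in(("top",t,30),("scene",s,30)):
  m=ctrl.camera_model(n); h=cv2.cvtColor(i,cv2.COLOR_BGR2HSV)
  M=cv2.inRange(h,(0,0,150),(180,60,255)); K=np.zeros_like(M)
  poly=np.array([proj(m,C(x,y,30)) for x,y in((-58,-108),(-58,-8),(58,-8),(58,-108))]).astype(np.int32); cv2.fillPoly(K,[poly],255); M&=K
  for c in cv2.findContours(M,cv2.RETR_EXTERNAL,cv2.CHAIN_APPROX_NONE)[0]:
    if cv2.contourArea(c)<30: continue
    P=np.array([R.from_euler('z',-YAW).apply(ray(m,u,v,zz)-O)[:2] for u,v in c[:,0]],np.float32); r=cv2.minAreaRect(P); x,y,w,hh=cv2.boundingRect((P*10).astype(np.int32))
    print(n,c[:,0].mean(0).round(),"case frame c",np.round(r[0],1),np.round(r[1],1),"bbox",x/10,y/10,w/10,hh/10)
  print(n,"bins edge", ray(m,332/1.5625,215/1.5625,60) if n=="top" else "")
def tip(th,r=115,y=0,off=38,clear=0): 
  p=[70-r*np.cos(th)+10*np.sin(th)+11+clear,y,58+r*np.sin(th)+10*np.cos(th)-off]; return C(*p)
cur=ctrl.state()["position"]
for p in ([*cur[:2],185],[*tip(1.6,clear=30)[:2],185],tip(1.6,clear=30),tip(1.6)): print(np.round(p,0)); goal(p,2.892)
E
```

```text
top [248. 189.] case frame c [ 16.9 -65.8] [42.2 25.1] bbox -4.9 -75.7 35.3 30.6
top [236. 194.] case frame c [ -9.9 -28.7] [87.6 15.4] bbox -43.6 -61.9 72.0 58.2
top [243. 197.] case frame c [-11.1 -55.5] [124.   12.6] bbox -55.9 -98.3 94.2 81.6
top bins edge [702.55328105 209.77085402  60.        ]
scene [239. 189.] case frame c [-12.3 -70.5] [53.8 81. ] bbox -53.0 -97.3 81.4 53.6
scene bins edge 
[461. 130. 185.]
xyz [ 0.    -0.    -0.252] turn [-0.001 -0.002 -0.002]
[664. 137. 185.]
xyz [-0.973  0.288 -0.253] turn [-0.001 -0.002 -0.002]
[664. 137. 135.]
xyz [-0.974  0.288 -0.001] turn [-0.001 -0.002 -0.002]
[635. 145. 135.]
xyz [-0.824  0.288 -0.001] turn [-0.001 -0.002 -0.002]
```

Scene-camera measurement: the block's top face spans x -53..+28 in the case frame, about y -60 in the middle, so it lies flat in the channel. Next, go over and behind the lid.

Request:
move_arm --plan '[{"x":0,"y":0.1,"z":-0.3,"ax":0,"ay":0,"az":0,"grip":1},{"x":-0.1,"y":0.2,"z":-0.45,"ax":0,"ay":0,"az":0,"grip":1},{"x":-0.4,"y":0.29,"z":-0.45,"ax":0,"ay":0,"az":0,"grip":1},{"x":-0.7,"y":0.29,"z":-0.45,"ax":0,"ay":0,"az":0,"grip":1},{"x":-0.98,"y":0.29,"z":-0.45,"ax":0,"ay":0,"az":0,"grip":1}]'

```text
time: 11.08
position: [663.0, 137.9, 224.4]
tool_rot: [-3.141, -0.001, 2.891]
force: [0.1, 1.6, -0.1]
width: 0.1
gripper_force: 0.0
```

```bash
python3 - <<'E'
from h import *
st()
m,t=cam("top"); cv2.imwrite("pics/t9.png",t); h=cv2.cvtColor(t,cv2.COLOR_BGR2HSV)
M=cv2.inRange(h,(0,0,150),(180,60,255)); K=np.zeros_like(M)
poly=np.array([proj(m,C(x,y,30)) for x,y in((-58,-106),(-58,-12),(52,-12),(52,-106))]).astype(np.int32); cv2.fillPoly(K,[poly],255); M&=K
for c in cv2.findContours(M,cv2.RETR_EXTERNAL,cv2.CHAIN_APPROX_NONE)[0]:
    if cv2.contourArea(c)<30: continue
    P=np.array([R.from_euler('z',-YAW).apply(ray(m,u,v,30)-O)[:2] for u,v in c[:,0]],np.float32); r=cv2.minAreaRect(P)
    print(c[:,0].mean(0).round(),np.round(r[0],1),np.round(r[1],1),round(r[2],1))
def tip(th,r=115,y=0,off=38,clear=0): 
  return C(70-r*np.cos(th)+10*np.sin(th)+11+clear,y,58+r*np.sin(th)+10*np.cos(th)-off)
for th,cl in((1.6,30),(1.6,8),(1.5,0),(1.3,0),(1.1,0),(.9,0)): goal(tip(th,clear=cl),2.892)
E
```

```text
11.07 pos [663.  137.9 224.4] rot [-3.141e+00 -1.000e-03  2.891e+00] F [ 0.1  1.6 -0.1] w 0.1 g 0.0 q [-0.22  0.87 -0.09  0.98  0.07  1.3   1.02]
[244. 195.] [ -2.6 -57.6] [112.6  95.1] 0.1
xyz [0.024 0.006 0.444] turn [-0.002  0.005 -0.008]
xyz [0.134 0.005 0.444] turn [-0.002  0.005 -0.008]
xyz [0.231 0.005 0.44 ] turn [-0.002  0.005 -0.008]
xyz [0.346 0.004 0.449] turn [-0.002  0.005 -0.008]
xyz [0.457 0.004 0.481] turn [-0.002  0.005 -0.008]
xyz [0.559 0.003 0.535] turn [-0.002  0.005 -0.008]
```

```bash
python3 - <<'E'
from h import *
t=cv2.imread("pics/t9.png"); m=ctrl.camera_model("top")
inv=R.from_euler('z',-YAW)
# brightness on a regular grid of the bay at z=30 (case frame rows x, cols y)
for x in range(52,-64,-6):
  print("%4d"%x,' '.join("%3d"%t[int(round(p[1])),int(round(p[0]))].mean() for p in (proj(m,C(x,y,30)) for y in range(-16,-108,-5))))
E
```

```text
52 149 149 149 149 149 149 150 150 150 149 148 147 145 140 137 125 117  95  75
  46 149 149 150 149 149 150 150 150 150 149 148 148 145 143 136 131 117  95  83
  40 149 148 149 149 149 150 150 150 150 149 149 148 146 144 140 131 115 105  82
  34 149 150 149 149 150 150 150 150 149 150 149 149 147 146 141 131 125 105  93
  28 148 149 149 149 149 150 150 150 149 149 149 148 148 145 141 137 124 115  91
  22 148 148 149 149 149 149 149 149 150 149 149 149 147 146 144 135 131 114 103
  16 148 148 148 149 149 149 149 149 148 149 149 148 148 148 143 140 131 123 102
  10 148 149 149 148 149 149 149 149 149 149 148 148 148 147 146 140 136 121 113
   4 148 149 149 149 149 149 149 149 149 149 149 149 148 147 146 143 135 129 111
  -2 149 149 149 150 149 149 149 149 149 150 149 149 149 147 147 143 139 129 121
  -8 149 149 149 149 149 149 149 149 149 149 149 149 148 148 147 145 139 134 120
 -14 149 149 149 149 149 149 149 149 149 149 149 149 149 148 148 145 141 134 119
 -20 149 149 149 149 149 149 149 149 149 149 149 149 148 148 147 146 141 133 127
 -26 149 149 149 149 149 149 149 149 149 149 149 149 149 147 147 144 141 138 126
 -32 149 149 149 149 149 150 150 150 149 149 150 148 148 148 146 144 143 138 133
 -38 149 149 149 149 149 149 150 149 149 149 149 149 149 148 147 146 143 141 132
 -44 149 149 149 149 149 149 149 149 149 149 150 150 149 149 149 148 145 140 137
 -50 151 150 149 150 149 149 150 150 149 149 150 151 150 150 149 149 146 144 138
 -56 152 151 151 151 150 150 149 150 150 150 150 150 150 150 149 149 148 144 141
 -62 154 153 152 152 151 151 151 151 150 151 150 151 151 150 149 149 147 145 140
```

Request:
move_arm --plan '[{"x":0.02,"y":0.005,"z":0.25,"ax":0,"ay":0,"az":-0.01,"grip":1},{"x":0.02,"y":0.005,"z":0.44,"ax":0,"ay":0,"az":-0.01,"grip":1},{"x":0.134,"y":0.005,"z":0.444,"ax":0,"ay":0,"az":-0.01,"grip":1},{"x":0.2,"y":0.005,"z":0.444,"ax":0,"ay":0,"az":-0.01,"grip":1}]'

```text
time: 11.62
position: [621.9, 149.6, 135.3]
tool_rot: [-3.14, -0.001, 2.897]
force: [2.7, -1.0, -1.2]
width: 0.1
gripper_force: 1.3
```

```bash
cat >> h.py <<'E'
def tip(th,r=115,y=0,off=38,clear=0): 
  return C(70-r*np.cos(th)+10*np.sin(th)+11+clear,y,58+r*np.sin(th)+10*np.cos(th)-off)
E
python3 - <<'E'
from h import *
st()
for th in (1.4,1.25,1.1,.95,.8,.65,.5,.35,.2): goal(tip(th),2.892)
E
```

```text
11.62 pos [621.9 149.6 135.3] rot [-3.140e+00 -1.000e-03  2.897e+00] F [ 2.7 -1.  -1.2] w 0.1 g 1.3 q [-0.25  0.88 -0.09  1.3   0.09  0.97  0.97]
xyz [ 0.046 -0.007  0.001] turn [-0.002 -0.002  0.009]
xyz [ 0.132 -0.007  0.015] turn [-0.002 -0.002  0.009]
xyz [ 0.214 -0.006  0.041] turn [-0.002 -0.002  0.009]
xyz [ 0.292 -0.006  0.08 ] turn [-0.002 -0.002  0.009]
xyz [ 0.362 -0.006  0.129] turn [-0.002 -0.002  0.009]
xyz [ 0.425 -0.005  0.189] turn [-0.002 -0.002  0.009]
xyz [ 0.478 -0.005  0.257] turn [-0.002 -0.002  0.009]
xyz [ 0.52  -0.005  0.333] turn [-0.002 -0.002  0.009]
xyz [ 0.551 -0.005  0.414] turn [-0.002 -0.002  0.009]
```

Request:
move_arm --plan '[{"x":0.13,"y":-0.006,"z":0.015,"ax":0,"ay":0,"az":0,"grip":1},{"x":0.215,"y":-0.006,"z":0.04,"ax":0,"ay":0,"az":0,"grip":1},{"x":0.29,"y":-0.006,"z":0.08,"ax":0,"ay":0,"az":0,"grip":1},{"x":0.36,"y":-0.006,"z":0.13,"ax":0,"ay":0,"az":0,"grip":1},{"x":0.425,"y":-0.006,"z":0.19,"ax":0,"ay":0,"az":0,"grip":1}]'

```text
time: 12.25
position: [539.7, 169.3, 97.9]
tool_rot: [-3.142, 0.0, 2.897]
force: [2.8, 0.7, 0.5]
width: -0.2
gripper_force: 0.9
```

```bash
python3 - <<'E'
from h import *
st()
for th in (.6,.5,.4,.3,.2,.1,0): goal(tip(th),2.892)
m,i=cam("scene"); cv2.imwrite("pics/s10.png",i)
E
```

```text
12.25 pos [539.7 169.3  97.9] rot [-3.142  0.     2.897] F [2.8 0.7 0.5] w -0.2 g 0.9 q [-0.32  0.82 -0.08  1.63  0.09  0.69  0.88]
xyz [ 0.022 -0.002  0.024] turn [-0.     0.     0.009]
xyz [ 0.056 -0.001  0.07 ] turn [-0.     0.     0.009]
xyz [ 0.085 -0.001  0.12 ] turn [-0.     0.     0.009]
xyz [ 0.11  -0.001  0.172] turn [-0.     0.     0.009]
xyz [ 0.129 -0.001  0.226] turn [-0.     0.     0.009]
xyz [ 0.142 -0.001  0.282] turn [-0.     0.     0.009]
xyz [ 0.15  -0.001  0.34 ] turn [-0.     0.     0.009]
```

Request:
move_arm --plan '[{"x":0.056,"y":0,"z":0.07,"ax":0,"ay":0,"az":0,"grip":1},{"x":0.085,"y":0,"z":0.12,"ax":0,"ay":0,"az":0,"grip":1},{"x":0.11,"y":0,"z":0.17,"ax":0,"ay":0,"az":0,"grip":1},{"x":0.13,"y":0,"z":0.225,"ax":0,"ay":0,"az":0,"grip":1},{"x":0.14,"y":0,"z":0.28,"ax":0,"ay":0,"az":0,"grip":1}]'

```text
time: 12.92
position: [512.4, 176.2, 41.9]
tool_rot: [-3.141, -0.0, 2.897]
force: [-1.3, 0.9, 1.1]
width: 0.3
gripper_force: 0.8
```

Request:
move_arm --plan '[{"x":0.005,"y":0,"z":0.025,"ax":0,"ay":0,"az":0,"grip":1},{"x":0.005,"y":0,"z":0.045,"ax":0,"ay":0,"az":0,"grip":1},{"x":0.005,"y":0,"z":0.045,"ax":0,"ay":0,"az":0,"grip":1}]'

```text
time: 13.3
position: [511.7, 176.3, 33.5]
tool_rot: [-3.141, -0.0, 2.897]
force: [0.9, -0.0, 1.2]
width: -0.0
gripper_force: 0.0
```

Request:
move_arm --plan '[{"x":0,"y":0,"z":0.012,"ax":0,"ay":0,"az":0,"grip":1},{"x":0,"y":0,"z":0.024,"ax":0,"ay":0,"az":0,"grip":1},{"x":0,"y":0,"z":0.024,"ax":0,"ay":0,"az":0,"grip":1}]'

```text
time: 13.68
position: [512.0, 176.5, 30.7]
tool_rot: [3.141, 0.001, 2.897]
force: [-10.8, -2.6, 42.2]
width: -0.4
gripper_force: 22.0
```

The lid is seated: reported z = 30.7 is the predicted shut height, with a firm reaction force. Lift away, and check lid and catch.

Request:
move_arm --plan '[{"x":0,"y":0,"z":-0.1,"ax":0,"ay":0,"az":0,"grip":1},{"x":0,"y":0,"z":-0.4,"ax":0,"ay":0,"az":0,"grip":1},{"x":0.2,"y":-0.05,"z":-0.42,"ax":0,"ay":0,"az":0,"grip":1},{"x":0.4,"y":-0.2,"z":-0.42,"ax":0,"ay":0,"az":0,"grip":1},{"x":0.45,"y":-0.27,"z":-0.42,"ax":0,"ay":0,"az":0,"grip":1}]'

```text
time: 14.3
position: [409.4, 145.2, 113.4]
tool_rot: [-3.141, -0.0, 2.898]
force: [1.7, -0.3, 0.5]
width: 0.2
gripper_force: 0.0
```

```bash
cat >> h.py <<'E'
def fin(ph,clear=0,yh=14.5,off=38,z=84):
  a=np.array([np.sin(ph),np.cos(ph)]); n=np.array([-np.cos(ph),np.sin(ph)]); h=11*abs(n[0])+yh*abs(n[1])+5+clear
  p=np.array([-90,0])+52*a+n*h; return C(p[0],p[1],z-off)
E
python3 - <<'E'
from h import *
st()
m,i=cam("scene"); cv2.imwrite("pics/s11.png",i); h=cv2.cvtColor(i,cv2.COLOR_BGR2HSV)
for x,y in((-70,-120),(-70,120),(70,-120),(70,120)): print("lid top corner",x,y,proj(m,C(x,y,68)).round(0))
M=cv2.inRange(h,(0,0,0),(180,255,55)); M[:100]=0; 
cs=cv2.findContours(M[:,180:300].copy(),cv2.RETR_EXTERNAL,cv2.CHAIN_APPROX_NONE)[0]; c=max(cs,key=cv2.contourArea)
P=np.array([R.from_euler('z',-YAW).apply(ray(m,u+180,v,68)-O)[:2] for u,v in c[:,0]],np.float32); r=cv2.minAreaRect(P); print("dark",c[:,0].mean(0)+[180,0],np.round(r[0],1),np.round(r[1],1),r[2])
s=cv2.resize(i[110:240,170:300],(560,560),interpolation=cv2.INTER_CUBIC); cv2.imwrite("pics/v11.png",s)
goal(fin(-.08,clear=15)+[0,0,64],2.892)
goal(fin(-.08,clear=15),2.892)
for ph in(0,.2,.4,.6): goal(fin(ph),2.892)
E
```

```text
14.3 pos [409.4 145.2 113.4] rot [-3.141 -0.     2.898] F [ 1.7 -0.3  0.5] w 0.2 g 0.0 q [-0.38  0.66 -0.06  2.07  0.1   0.41  0.81]
lid top corner -70 -120 [225. 198.]
lid top corner -70 120 [198. 142.]
lid top corner 70 -120 [273. 183.]
lid top corner 70 120 [242. 130.]
dark [205.86666667 118.07272727] [-13.  231.7] [250.9 111.6] 34.73351287841797
xyz [0.006 0.529 0.016] turn [-0.002 -0.001  0.009]
xyz [0.006 0.529 0.336] turn [-0.002 -0.001  0.009]
xyz [-0.095  0.542  0.336] turn [-0.002 -0.001  0.009]
xyz [-0.135  0.555  0.336] turn [-0.002 -0.001  0.009]
xyz [-0.181  0.562  0.336] turn [-0.002 -0.001  0.009]
xyz [-0.23   0.559  0.336] turn [-0.002 -0.001  0.009]
```

View pics/v11.png

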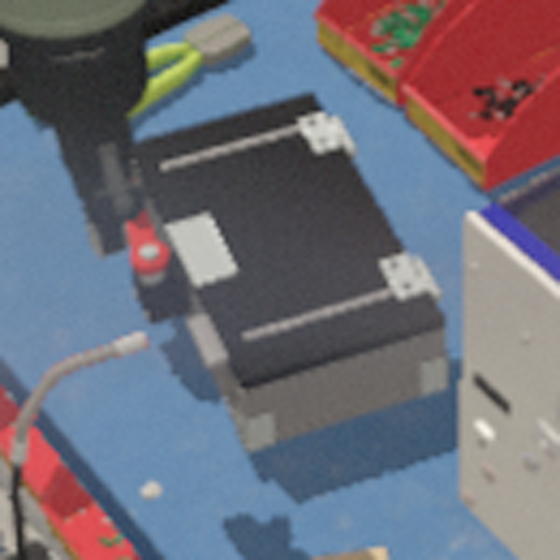

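The last picture shows the lid shut, its front right corner at crop (240,383) matching the predicted shut corner (225,198). The red catch still points along +y, with its pivot at crop (150,250). A grey gooseneck ends at crop (140,340); I'll locate it before lowering the hand.

```bash
python3 - <<'E'
from h import *
a=ctrl.camera_model("scene"); b=ctrl.camera_model("top")
def tri(ps,pt):
  A=[];B=[]
  for m,(u,v) in((a,ps),(b,pt)):
    d=rot(m)@np.array([(u-m["cx"])/m["fx"],(v-m["cy"])/m["fy"],1]); d/=np.linalg.norm(d); Q=np.eye(3)-np.outer(d,d); A.append(Q);B.append(Q@np.array(m["eye"]))
  x=np.linalg.solve(A[0]+A[1],B[0]+B[1]); return x.round(0),[np.linalg.norm(A[k]@x-B[k]).round(1) for k in(0,1)]
print("rod tip",tri((170+140/4.308,110+340/4.308),(353/1.5625,352/1.5625)))
print("rod low",tri((170+15/4.308,110+450/4.308),(348/1.5625,397/1.5625)))
print("finger start",fin(-.08,clear=15).round(0))
E
```

```text
rod tip (array([432., 172.,  22.]), [np.float64(1.1), np.float64(1.1)])
rod low (array([337., 189., -40.]), [np.float64(0.2), np.float64(0.2)])
finger start [433. 247.  46.]
```

The gooseneck tip is at z≈22, well under the fingertips (z≈84) and 75 mm aside, so it is clear.

Request:
move_arm --plan '[{"x":0.006,"y":0.3,"z":0,"ax":0,"ay":0,"az":0,"grip":1},{"x":0.006,"y":0.52,"z":0,"ax":0,"ay":0,"az":0,"grip":1},{"x":0.006,"y":0.529,"z":0.2,"ax":0,"ay":0,"az":0,"grip":1},{"x":0.006,"y":0.529,"z":0.336,"ax":0,"ay":0,"az":0,"grip":1},{"x":0.006,"y":0.529,"z":0.336,"ax":0,"ay":0,"az":0,"grip":1}]'

```text
time: 14.98
position: [435.3, 248.6, 44.5]
tool_rot: [-3.14, -0.002, 2.897]
force: [0.2, 0.5, 0.8]
width: 0.4
gripper_force: 0.0
```

```bash
python3 - <<'E'
from h import *
st()
for ph in(0,.2,.4,.6,.8,1.0,1.2,1.4,1.571): goal(fin(ph),2.892)
E
```

```text
14.97 pos [435.3 248.6  44.5] rot [-3.140e+00 -2.000e-03  2.897e+00] F [0.2 0.5 0.8] w 0.4 g 0.0 q [-0.56  0.85 -0.03  1.9   0.06  0.4   0.68]
xyz [-0.094  0.003 -0.008] turn [-0.004 -0.003  0.01 ]
xyz [-0.134  0.016 -0.008] turn [-0.004 -0.003  0.01 ]
xyz [-0.179  0.022 -0.008] turn [-0.004 -0.003  0.01 ]
xyz [-0.229  0.019 -0.008] turn [-0.004 -0.003  0.01 ]
xyz [-0.28   0.006 -0.008] turn [-0.004 -0.003  0.01 ]
xyz [-0.33  -0.021 -0.008] turn [-0.004 -0.003  0.01 ]
xyz [-0.375 -0.06  -0.008] turn [-0.004 -0.003  0.01 ]
xyz [-0.411 -0.11  -0.008] turn [-0.004 -0.003  0.01 ]
xyz [-0.433 -0.162 -0.008] turn [-0.004 -0.003  0.01 ]
```

Request:
move_arm --plan '[{"x":-0.094,"y":0.003,"z":-0.008,"ax":0,"ay":0,"az":0,"grip":1},{"x":-0.135,"y":0.016,"z":-0.008,"ax":0,"ay":0,"az":0,"grip":1},{"x":-0.18,"y":0.022,"z":-0.008,"ax":0,"ay":0,"az":0,"grip":1},{"x":-0.23,"y":0.019,"z":-0.008,"ax":0,"ay":0,"az":0,"grip":1},{"x":-0.28,"y":0.005,"z":-0.008,"ax":0,"ay":0,"az":0,"grip":1}]'

```text
time: 15.6
position: [490.8, 236.1, 47.3]
tool_rot: [-3.142, -0.0, 2.897]
force: [-0.9, 1.3, 1.4]
width: 0.3
gripper_force: 0.7
```

```bash
python3 - <<'E'
from h import *
st()
for ph in(.9,1.0,1.1,1.2,1.3,1.4,1.5,1.571): goal(fin(ph),2.892)
E
```

```text
15.6 pos [490.8 236.1  47.3] rot [-3.142 -0.     2.897] F [-0.9  1.3  1.4] w 0.3 g 0.7 q [-0.48  0.88 -0.05  1.75  0.08  0.52  0.75]
xyz [-0.021 -0.012  0.007] turn [-0.   -0.    0.01]
xyz [-0.046 -0.027  0.007] turn [-0.   -0.    0.01]
xyz [-0.069 -0.045  0.007] turn [-0.   -0.    0.01]
xyz [-0.091 -0.066  0.007] turn [-0.   -0.    0.01]
xyz [-0.11  -0.09   0.007] turn [-0.   -0.    0.01]
xyz [-0.127 -0.117  0.007] turn [-0.   -0.    0.01]
xyz [-0.141 -0.146  0.007] turn [-0.   -0.    0.01]
xyz [-0.149 -0.168  0.007] turn [-0.   -0.    0.01]
```

Request:
move_arm --plan '[{"x":-0.046,"y":-0.027,"z":0.007,"ax":0,"ay":0,"az":0,"grip":1},{"x":-0.09,"y":-0.066,"z":0.007,"ax":0,"ay":0,"az":0,"grip":1},{"x":-0.127,"y":-0.117,"z":0.007,"ax":0,"ay":0,"az":0,"grip":1},{"x":-0.149,"y":-0.165,"z":0.007,"ax":0,"ay":0,"az":0,"grip":1},{"x":-0.149,"y":-0.165,"z":0.007,"ax":0,"ay":0,"az":0,"grip":1}]'

```text
time: 16.23
position: [511.5, 196.4, 46.0]
tool_rot: [3.141, 0.0, 2.896]
force: [-0.4, 0.0, -1.2]
width: -0.2
gripper_force: 0.0
```

Request:
move_arm --plan '[{"x":0,"y":-0.01,"z":0,"ax":0,"ay":0,"az":0,"grip":1},{"x":0,"y":-0.02,"z":0,"ax":0,"ay":0,"az":0,"grip":1},{"x":0,"y":-0.02,"z":0,"ax":0,"ay":0,"az":0,"grip":1}]'

```text
time: 16.6
position: [511.2, 195.6, 46.2]
tool_rot: [3.137, 0.002, 2.899]
force: [5.0, 15.9, -4.8]
width: 0.0
gripper_force: 8.3
```

The fin stopped against 16 N, so the catch is at its end stop. Back off and check.

Request:
move_arm --plan '[{"x":0,"y":0.07,"z":0,"ax":0,"ay":0,"az":0,"grip":1},{"x":0,"y":0.1,"z":-0.2,"ax":0,"ay":0,"az":0,"grip":1},{"x":0,"y":0.2,"z":-0.5,"ax":0,"ay":0,"az":0,"grip":1},{"x":0,"y":0.5,"z":-0.7,"ax":0,"ay":0,"az":0,"grip":1},{"x":0.2,"y":0.8,"z":-0.75,"ax":0,"ay":0,"az":0,"grip":1}]'

```text
time: 17.23
position: [516.9, 341.5, 194.5]
tool_rot: [3.14, 0.003, 2.894]
force: [-0.0, -0.1, -1.6]
width: -0.0
gripper_force: 0.0
```

Request:
move_arm --plan '[{"x":0.2,"y":0.2,"z":0,"ax":0,"ay":0,"az":0,"grip":1},{"x":0.4,"y":0.4,"z":0,"ax":0,"ay":0,"az":0,"grip":1},{"x":0.6,"y":0.6,"z":0,"ax":0,"ay":0,"az":0,"grip":1},{"x":0.6,"y":0.6,"z":0,"ax":0,"ay":0,"az":0,"grip":1}]'

```text
time: 17.73
position: [424.2, 489.9, 191.7]
tool_rot: [-3.142, -0.002, 2.903]
force: [0.4, -0.9, -0.1]
width: 0.1
gripper_force: 0.0
```

```bash
python3 - <<'E'
from h import *
st()
for n in("top","scene"):
  m,i=cam(n); cv2.imwrite(f"pics/{n}12.png",i); h=cv2.cvtColor(i,cv2.COLOR_BGR2HSV)
  red=cv2.inRange(h,(0,130,90),(8,255,255))|cv2.inRange(h,(172,130,90),(180,255,255))
  K=np.zeros_like(red); cv2.fillPoly(K,[np.array([proj(m,C(x,y,78)) for x,y in((-125,-60),(-125,90),(40,90),(40,-60))]).astype(np.int32)],255); red&=K
  for c in cv2.findContours(red,cv2.RETR_EXTERNAL,cv2.CHAIN_APPROX_NONE)[0]:
    if cv2.contourArea(c)<15: continue
    P=np.array([R.from_euler('z',-YAW).apply(ray(m,u,v,78)-O)[:2] for u,v in c[:,0]],np.float32); r=cv2.minAreaRect(P); b=cv2.boxPoints(r);l=max([b[1]-b[0],b[2]-b[1]],key=np.linalg.norm)
    print(n,c[:,0].mean(0).round(),np.round(r[0],1),np.round(r[1],1),"dir",np.arctan2(l[1],l[0]).round(3))
  # lid outline: dark pixels vs predicted corners; brightness just in/out of the front edge at z=68
  for y in(-50,50,100): print(n,y,"front edge x->brightness",[(x,int(i[tuple(np.round(proj(m,C(x,y,68)))[::-1].astype(int))].mean())) for x in(-84,-78,-72,-66,-60)])
E
```

```text
17.73 pos [424.2 489.9 191.7] rot [-3.142e+00 -2.000e-03  2.903e+00] F [ 0.4 -0.9 -0.1] w 0.1 g 0.0 q [-0.89  0.83 -0.03  1.18  0.02  1.13  0.41]
top [221. 207.] [-60.3   1. ] [80.9 24.9] dir 0.05
top -50 front edge x->brightness [(-84, 81), (-78, 81), (-72, 72), (-66, 29), (-60, 29)]
top 50 front edge x->brightness [(-84, 141), (-78, 144), (-72, 117), (-66, 45), (-60, 43)]
top 100 front edge x->brightness [(-84, 141), (-78, 140), (-72, 139), (-66, 47), (-60, 43)]
scene [217. 164.] [-54.9   3.9] [72.4 38.7] dir 0.065
scene -50 front edge x->brightness [(-84, 68), (-78, 82), (-72, 79), (-66, 64), (-60, 61)]
scene 50 front edge x->brightness [(-84, 130), (-78, 107), (-72, 89), (-66, 70), (-60, 70)]
scene 100 front edge x->brightness [(-84, 138), (-78, 138), (-72, 101), (-66, 63), (-60, 60)]
```

```bash
python3 - <<'E'
from h import *
m=ctrl.camera_model("top")
for ph in(1.571,1.52,1.47):
  a=np.array([np.sin(ph),np.cos(ph)]); n=np.array([-np.cos(ph),np.sin(ph)]); im=np.zeros((384*4,512*4),np.uint8)
  def poly(r0,r1,w,z): 
    return np.array([proj(m,C(*(np.array([-90,0])+a*r+n*s),z))*4 for r,s in((r0,-w),(r0,w),(r1,w),(r1,-w))],np.float32)
  for A in ([poly(-9,68,9,70),poly(-9,68,9,78)],[poly(38,66,5,78),poly(38,66,5,102)]):
    cv2.fillConvexPoly(im,cv2.convexHull(np.vstack(A)).astype(np.int32),255)
  c=cv2.findContours(im,cv2.RETR_EXTERNAL,cv2.CHAIN_APPROX_NONE)[0][0]
  P=np.array([R.from_euler('z',-YAW).apply(ray(m,u/4,v/4,78)-O)[:2] for u,v in c[:,0]],np.float32); r=cv2.minAreaRect(P); b=cv2.boxPoints(r);l=max([b[1]-b[0],b[2]-b[1]],key=np.linalg.norm)
  print(ph,np.round(r[0],1),np.round(r[1],1),np.arctan2(l[1],l[0]).round(3))
E
```

```text
1.571 [-60.2  -0. ] [77.5 20.3] 0.002
1.52 [-60.3   1.6] [78.1 19.2] 0.05
1.47 [-60.4   3.1] [77.8 19.9] 0.099
```

The catch was driven to a hard stop: 16 N with no further travel, at case-frame y = 18.8 against 19.5 predicted. The image reads 0.05 rad (about 3°) from straight over the lid, which is within pixel noise. The lid's front edge is in the right place and the hand is clear, so I'm handing in.

```bash
python3 -c "
from plant import ctrl
print(ctrl.hand_in())"
```

```text
the job is handed in; nothing more can be done
None
```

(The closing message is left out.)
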